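Feed one sample canister out of the gravity lane with the indexed shuttle

ROBOT

A 7-joint arm with a two-finger parallel gripper is mounted at the origin on the work surface. World frame = base frame: x ahead of the robot, y to its left, z up, the work surface at z = 0. Lengths are in m, angles in rad, forces in N, time in s.
With the tool pointing down it reaches from about 0.35 to 0.9 m from the base axis. Payload 8.1 kg.
Tool frame: the origin (TCP) lies where the fingers leave the gripper's body, on its centre line; the fingertips stand 66 mm ahead of it and the grasp point (between the pads) lies 47 mm ahead of it; z points along the fingers, y is the line along which they close (so a half turn about z gives the same grasp; the last joint's range is limited). The gripper opens to 92 mm and grips with 3 to 60 N. Pads are 19 mm wide; open, the fingers measure 130 mm over their backs; the gripper's body (75 mm by 190 mm) begins 47 mm behind the grasp point.
Start: joints at [1.119, 0.434, 0.025, 1.573, -0.012, 1.134, -0.075], TCP at [0.214, -0.587, 0.292] pointing down, gripper open.
Joint ranges: [-2.62, 2.62], [-0.44, 2.09], [-1.27, 1.32], [0.08, 2.57], [-1.32, 4.46], [0.12, 2], [-2.74, 2.74]. Speed limits (rad/s): [2.22, 2.22, 3.01, 3.01, 3.14, 3.14, 3.14].

INTERFACE

Orientations are given as a rotation vector (axis times angle).
In Python, from cell import arm gives the robot as it stands.
- The arm moves only by the tool send_rows, never from a script. Its argument "motion" is text: rows parted by semicolons, each of 7 numbers parted by spaces: the closure, from 0 (fully open) to 1 (shut), then the shift along the world's x, y, z in m, then the turn, a rotation vector about the world's x, y, z in degrees. A call has 1 to 5 rows; each row shifts and turns the commanded pose from where the row before left it; what a row does not reach is not made up. A row lasts 1/8 s, in which the tool goes at most 62.5 mm and 10.7 degrees, less where a joint would pass 70% of its speed; a pose out of reach is approached as far as the arm can. A call is refused whole if a number of a shift passes 0.0625 or a number of a turn 10.7, either way. A call with a gripper value outside its range is refused whole. The fingers move at their own pace and stop on an object; "force" is the grip in N (left out, the last holds). Time passes only in rows, so rows that do not move let the fingers close. It gives the time, the measured TCP pose, the force, the opening and the grip force at its end, in the units of the state.
- arm.observe(): the state, without advancing time (a new reading comes with each control period).
- arm.get_image(name): name is "scene" or "top"; returns (picture, depth): 384x512x3 uint8, blue, green, red; 384x512 float32, m along the optical axis (not along the pixel's ray), 0 where there is no reading.
- arm.camera_model(name): a dict with "fx", "fy", "cx", "cy" (pixels), "view" (4x4, takes a point from world to camera coordinates). Camera axes: x right, y down, z forward; pixel columns grow to the right and rows downward; lengths in m; the calibration is good to about 2 mm. A picture is of the moment at which its call begins. camera_model takes no time and is no camera call.
- arm.sign_off(): hands the job in; it is judged then, once.
The state is a dict: "clock": time; "joints": joint angles; "dq": joint speeds; "joint_efforts": joint torques, N m; "position": TCP position; "ee_rot": TCP orientation; "force": force on the tool from outside, world axes, zero at the start; "ft_torque": the same for the moment, N m; "width": opening from 0.0 (shut) to 1.0 (fully open); "gripper_force": force on a finger pad.
Only numpy, scipy, OpenCV 4.12 (cv2) and the standard library are available. Lean on these libraries where they do the work, as an engineer would, in place of code of your own. Each camera call takes 0.05 s, during which the arm holds its last target. There are 200 camera calls.

TASK

Feed one sample canister out of the sloped lane with its shuttle: pull up the shuttle's spring-loaded knob, slide the shuttle over to its far hole so that it shoves the front canister into the pick-up bay, and let the pin drop in there. Then pull the knob again, slide the shuttle back to its first hole and let the pin drop in, so that the canisters behind roll forward to the stop, and let go. Leave the canister lying in the bay, do not touch canisters with the gripper, and leave the things around the rack where they stand.

Things in the scene. Friction and masses are not known exactly. Their poses are not given: they have to be found in the camera images.
- rack: Grey and aluminium gravity lane, fixed to the bench, 352 x 340 mm, 120 mm tall at the rear. Origin at bench height on the lane's centre line, under the back face of the low stop strip (6 mm thick, top 62 mm up) at the lane's foot; z up, +x up the 10 degree slope, away from the robot, y across. The lane is 92 mm wide between its walls and holds four canisters in a row.
- bay (a point): Middle of the open pick-up bay's floor, 45 mm up, at (28, -105, 45) mm in the rack's frame. The bay lies beside the lane's foot behind the same stop strip, y from -51 mm to an end wall (78 mm tall) at -166 mm.
- block (a point): Middle of the top of the shuttle's grey block (47 x 112 mm, from 54 to 93 mm up). At home it stands beside the front canister, about 10 mm from its end; as the shuttle slides it shoves that canister along into the bay, then closes the lane's foot until the shuttle comes back.
- hole_home (a point): Middle of the first (home) notch, at (-60, 108, 50) mm in the rack's frame, on top of a steel index bar (36 mm wide, top 50 mm up) that runs along the rack's y in front of the stop strip. The notches are 15 mm wide along y.
- hole_out (a point): Middle of the index bar's far notch, on the bar's top; at (-60, -7, 50) mm in the rack's frame: 115 mm from home towards the rack's -y.
- shuttle (a joint): Slide of the shuttle along the index bar in m: 0 = pin over the home notch, grows towards the rack's -y, 0.115 = pin over the far notch; stops at -0.006 and 0.121. Friction about 1 N. The shuttle is an aluminium carriage plate (56 x 76 mm, top 65 mm up) riding over the bar, joined to the block by a flat arm over the stop strip.
- plunger (a joint): Lift of the index plunger in m, 0 to 0.022: 0 = pin fully down in a notch (10 mm pin, about 2.5 mm play either way along y). The shuttle is locked until the plunger is raised above 0.014, and the pin rides on the bar at about 0.014 between the notches. The spring pulls it down with about 5 N at 0 and 8 N at 0.022.
- knob (a point): Middle of the black round plunger knob on the shuttle: upright cylinder, 30 mm diameter, 30 mm tall (from 100 to 130 mm above the bench when the pin is down), this point 115 mm up when the pin is down. Straight above the pin; a housing of 22 mm diameter and 87 mm tall stands below it. It moves with the shuttle and the plunger.
- can1: The front white sample canister with grey lid, a plain cylinder 56 mm diameter, 84 mm long, about 0.15 kg, lying across the lane with its axis (body y) along the rack's y. Origin at its middle; it starts at x = 26, y = 0, z = 73 mm in the rack's frame.
- can2: The second white sample canister with grey lid, a plain cylinder 56 mm diameter, 84 mm long, about 0.15 kg, lying across the lane with its axis (body y) along the rack's y. Origin at its middle; it starts at x = 81, y = 0, z = 83 mm in the rack's frame.
- can3: The third white sample canister with grey lid, a plain cylinder 56 mm diameter, 84 mm long, about 0.15 kg, lying across the lane with its axis (body y) along the rack's y. Origin at its middle; it starts at x = 136, y = 0, z = 93 mm in the rack's frame.
- can4: The last white sample canister with grey lid, a plain cylinder 56 mm diameter, 84 mm long, about 0.15 kg, lying across the lane with its axis (body y) along the rack's y. Origin at its middle; it starts at x = 191, y = 0, z = 102 mm in the rack's frame.
- microscope: White and black microscope, 260 x 180 mm foot, about 400 mm tall, loose on the bench to the robot's left (+y). Origin under the middle of its foot.
- slide_box: Flat grey box with white lid, 102 x 182 x 36 mm, on the bench to the right. Origin under its middle.
- rinse_bottle: White bottle, 68 mm diameter, 160 mm tall, on the bench to the right. Origin under its middle.

How it is judged:
On the way:
1. the shuttle stands at its far hole with the pin down in it, the front canister lies in the pick-up bay, and the second canister is still held back in the lane (value of joint shuttle between 0.109 and 0.121 m and value of joint plunger below 0.005 m and y of can1 in the frame of rack between -0.13 and -0.092 m and x of can1 in the frame of rack between 0.02 and 0.042 m and z of can1 in the frame of rack between 0.062 and 0.086 m and x of can2 in the frame of rack above 0.06 m), for 0.2 s.
At the end, for the whole second after the job is handed in: Shuttle within 6 mm of home, pin down in the home hole; first canister lies in the pick-up bay against the stop, its middle 92 to 130 mm to the rack's -y of the lane's centre line; the other three each one place forward (within 8 mm along the lane, 15 mm across); all at rest (value of joint shuttle between -0.006 and 0.006 m and value of joint plunger below 0.005 m and y of can1 in the frame of rack between -0.13 and -0.092 m and x of can1 in the frame of rack between 0.02 and 0.042 m and z of can1 in the frame of rack between 0.062 and 0.086 m and x of can2 in the frame of rack between 0.0177 and 0.0337 m and y of can2 in the frame of rack between -0.015 and 0.015 m and x of can3 in the frame of rack between 0.0729 and 0.0889 m and y of can3 in the frame of rack between -0.015 and 0.015 m and x of can4 in the frame of rack between 0.1281 and 0.1441 m and y of can4 in the frame of rack between -0.015 and 0.015 m and linear speed of each of can1, can2, can3, can4 below 0.02 m/s); the robot touches nothing.
It fails at once if the microscope is moved more than 20 mm (distance of microscope from where it was at the start of the episode above 0.02 m).
It fails at once if the slide box is moved more than 20 mm (distance of slide_box from where it was at the start of the episode above 0.02 m).
It fails at once if the bottle is moved more than 20 mm (distance of rinse_bottle from where it was at the start of the episode above 0.02 m).
It fails at once if the robot touches a canister (more than 1 N) (contact force between any of the fingers, the arm and can1 above 1 N or contact force between any of the fingers, the arm and can2 above 1 N or contact force between any of the fingers, the arm and can3 above 1 N or contact force between any of the fingers, the arm and can4 above 1 N).
It also fails if it takes over 48 s, if anything falls off the work surface, if the arm or the gripper's body presses on something with over 40 N, if the wrist force passes 120 N, or if a joint passes its speed limit or range.

## Working session

There is one attempt and no reset: what is moved stays moved. The work goes in short steps, Python scripts to look and compute and a tool call to move; the robot and the scene stay as the last step left them, time stands still between calls to the robot, and variables do not carry over. Pictures are saved under pics/ and viewed, at most 10 in all, crops included, and the job is handed in when it is done.

Besides the shell and the picture viewer there is one more tool, called after ">>>" by a JSON object that holds its "name" and its "arguments". send_rows: Moves the arm, as the interface text tells. Its arguments: {"type":"object","properties":{"motion":{"type":"string"},"force":{"type":"number"}},"required":["motion"]}

```bash
mkdir -p pics
python3 - <<'E'
from cell import arm
import cv2,numpy as np
print(arm.observe())
for n in("scene","top"):
    im,d=arm.get_image(n); m=arm.camera_model(n); print(n,m)
    np.savez(n+".npz",im=im,d=d,**{k:np.array(v) for k,v in m.items()})
    cv2.imwrite(f"pics/{n}.png",im)
E
```

```text
{'clock': 0.0, 'joints': array([ 1.11933844,  0.43521968,  0.02499406,  1.57406568, -0.01158332,
        1.13401057, -0.07508569]), 'dq': array([ 1.43712379e-03,  1.42393749e-03, -9.93964133e-05,  1.16895496e-03,
       -6.07555835e-04,  3.43535061e-04,  2.43572651e-03]), 'joint_efforts': array([ 1.01570124e-03, -6.67853594e+01,  9.84716155e-01, -3.14464509e+01,
       -6.05958723e-02,  4.28342598e-02,  1.69063956e-04]), 'position': array([ 0.21344506, -0.58700053,  0.29145936]), 'ee_rot': array([-3.09246490e+00, -5.44846281e-01,  6.77966683e-04]), 'force': array([-0.20102091, -0.74634077,  0.01986473]), 'ft_torque': array([-0.0333778 , -0.00826534, -0.02066239]), 'gripper_force': 0.0, 'width': 1.00419653031969}
scene {'fx': 413.5099139853143, 'fy': 413.5099139853143, 'cx': 250.39336788324397, 'cy': 191.29260862895902, 'view': array([[ 0.26044695,  0.96548291, -0.00318413, -0.1666217 ],
       [ 0.60287587, -0.16520492, -0.78054341, -0.2741362 ],
       [-0.75412736,  0.20137051, -0.62509347,  1.78683243],
       [ 0.        ,  0.        ,  0.        ,  1.        ]])}
top {'fx': 452.58883535629974, 'fy': 452.58883535629974, 'cx': 255.9580395951473, 'cy': 185.63428775651735, 'view': array([[-0.02504674, -0.99944671, -0.02188456,  0.06476162],
       [-0.99610944,  0.02680134, -0.08395038,  0.58811971],
       [ 0.08449047,  0.01969673, -0.99622959,  1.38701033],
       [ 0.        ,  0.        ,  0.        ,  1.        ]])}
```

View pics/scene.png

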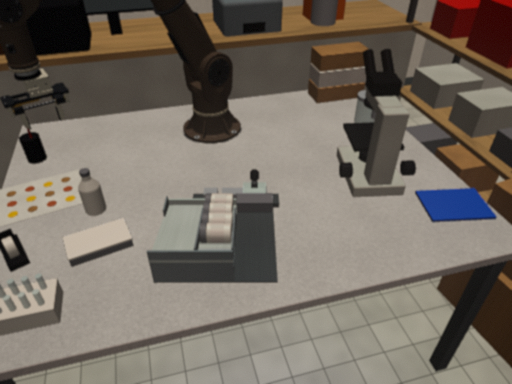

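View pics/top.png

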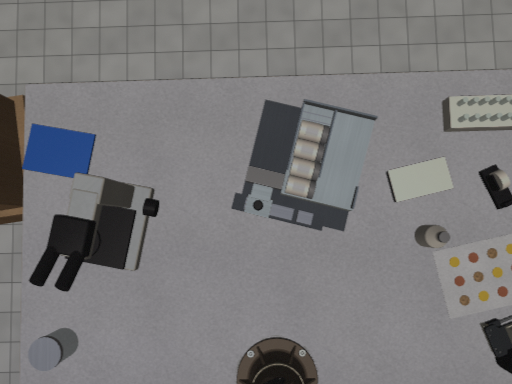

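The scene view shows the knob at about (255,175), in front of the rack. The top view shows the knob at (258,205) and the canisters from (299,187) up to (313,132), with the rack turned a little clockwise.

```bash
cat > h.py <<'E'
import numpy as np,cv2
def load(n): return np.load(n+".npz")
def ray(c,u,v):
    V=c["view"];R=V[:3,:3];o=-R.T@V[:3,3]
    return o,R.T@np.array([(u-c["cx"])/c["fx"],(v-c["cy"])/c["fy"],1])
def onz(c,u,v,z):
    o,d=ray(c,u,v);return o+d*(z-o[2])/d[2]
E
python3 - <<'E'
from h import *
c=load("top");im=c["im"];d=c["d"]
V=c["view"];R=V[:3,:3]
vv,uu=np.mgrid[:384,:512]
P=np.stack([(uu-c["cx"])/c["fx"]*d,(vv-c["cy"])/c["fy"]*d,d],-1)
W=(P-V[:3,3])@R
np.save("W.npy",W)
# knob
m=((im.max(2)<45)&(abs(uu-258)<10)&(abs(vv-205)<10)).astype(np.uint8)
n,l,s,ce=cv2.connectedComponentsWithStats(m)
for i in range(1,n): print("knob",s[i],ce[i],onz(c,*ce[i],.130),np.median(W[l==i],0))
# cans
hsv=cv2.cvtColor(im,cv2.COLOR_BGR2HSV)
w=W[180:215,240:280];print("z knob",np.round(W[205,250:267,2],3))
a=cv2.resize(im[90:240,220:390],None,fx=4.5,fy=4,interpolation=cv2.INTER_CUBIC);cv2.imwrite("pics/crop.png",a)
s=load("scene");b=cv2.resize(s["im"][155:290,140:290],None,fx=4.4,fy=4.4,interpolation=cv2.INTER_CUBIC);cv2.imwrite("pics/crop2.png",b)
E
```

```text
knob [254 201   9   9  65] [257.78461538 204.95384615] [0.52480682 0.04353853 0.13      ] [0.52474087 0.04303296 0.12859025]
z knob [0.064 0.069 0.065 0.129 0.127 0.13  0.125 0.129 0.128 0.128 0.136 0.131
 0.125 0.067 0.066 0.063 0.066]
```

View pics/crop.png

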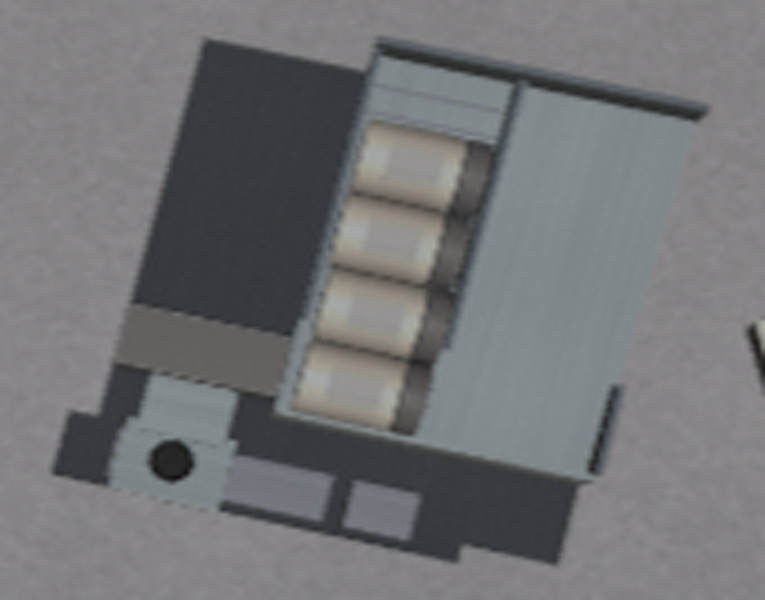

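View pics/crop2.png

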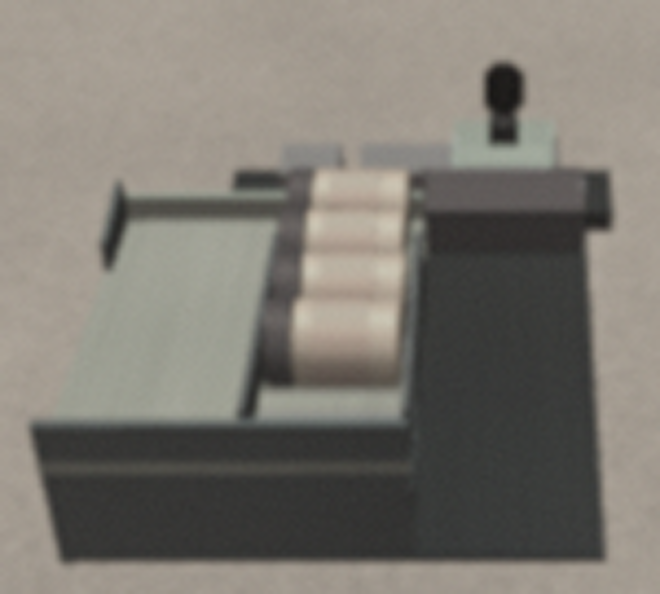

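The top crop shows the knob centre at about (172,460), the stop strip from (275,412) to (590,480), and the index bar in front of it with the far notch at about (338,500). The scene crop confirms the shuttle block beside the front canister.

Run:
```python
from h import *
from scipy.spatial.transform import Rotation as Ro
c=load("top")
f=lambda x,y,z:onz(c,220+(x+.5)/4.5-.5,90+(y+.5)/4-.5,z)
def ang(p,q,z,z2=None):
    a=f(*p,z);b=f(*q,z2 or z);v=b-a;return a.round(4),b.round(4),np.degrees(np.arctan2(v[1],v[0]))
print("strip -y", ang((275,412),(590,480),.062))
print("bay base front", ang((52,475),(458,560),.012))
print("base left",ang((105,415),(205,40),.012), )
print("block",ang((130,305),(300,345),.093))
print("can1..4 white+lid mid",ang((363,388),(425,165),.101,.130))
print("notch",f(338,500,.05), "plate", [f(*p,.065) for p in((150,380),(237,393))])
import cell
from cell import arm
o=arm.observe(); R=Ro.from_rotvec(o["ee_rot"]).as_matrix();print(R.round(3))
# scene knob top
s=load("scene");k=np.array([.5248,.0432,.115,1]);q=s["view"]@k;print("proj",q[0]/q[2]*s["fx"]+s["cx"],q[1]/q[2]*s["fy"]+s["cy"])
im=s["im"];m=((im.max(2)<40)).astype(np.uint8);m[:, :240]=0;m[:,270:]=0;m[:165]=0;m[182:]=0
y,x=np.nonzero(m);print(x.mean(),y.mean(),x.min(),x.max(),y.min(),y.max())
```

```text
strip -y (array([ 0.5632, -0.0258,  0.062 ]), array([ 0.5063, -0.2349,  0.062 ]), np.float64(-105.22412637983629))
bay base front (array([0.5212, 0.1294, 0.012 ]), array([ 0.4478, -0.1506,  0.012 ]), np.float64(-104.68816930473965))
base left (array([0.5674, 0.0913, 0.012 ]), array([0.8661, 0.0133, 0.012 ]), np.float64(-14.628097231862045))
block (array([0.6436, 0.0689, 0.093 ]), array([ 0.6105, -0.0427,  0.093 ]), np.float64(-106.50112681325437))
can1..4 white+lid mid (array([ 0.5768, -0.0825,  0.101 ]), array([ 0.7361, -0.1257,  0.13  ]), np.float64(-15.155635559431673))
notch [ 0.49580725 -0.06679412  0.05      ] plate [array([0.5895667 , 0.05774794, 0.065     ]), array([ 0.57810845, -0.00058052,  0.065     ])]
[[ 0.94   0.342 -0.001]
 [ 0.342 -0.94   0.001]
 [-0.    -0.001 -1.   ]]
proj 253.94449973670547 174.27541971203766
254.05454545454546 174.8909090909091 251 257 171 180
```

>>> {"name": "send_rows", "arguments": {"motion": "0 0.02 0.04 0 0 0 -7;0 0.02 0.04 0 0 0 -7;0 0.02 0.04 0 0 0 -7;0 0.02 0.04 0 0 0 -7;0 0.02 0.04 0 0 0 -7", "force": 40}}

```text
clock: 0.72
position: [0.314, -0.3859, 0.292]
ee_rot: [-3.114, 0.417, 0.001]
force: [0.6, 0.0, -0.3]
width: 1.001
gripper_force: 0.0
```

>>> {"name": "send_rows", "arguments": {"motion": "0 0.02 0.04 0 0 0 0;0 0.02 0.04 0 0 0 0;0 0.02 0.04 0 0 0 0;0 0.02 0.04 0 0 0 0;0 0.02 0.04 0 0 0 0"}}

```text
clock: 1.35
position: [0.4139, -0.186, 0.2921]
ee_rot: [3.115, -0.411, -0.0]
force: [-0.2, -1.4, -0.4]
width: 1.0
gripper_force: 0.0
```

>>> {"name": "send_rows", "arguments": {"motion": "0 0.02 0.04 0 0 0 0;0 0.02 0.04 0 0 0 0;0 0.02 0.04 0 0 0 0;0 0 0 0 0 0 0;0 0 0 0 0 0 0"}}

```text
clock: 1.98
position: [0.4732, -0.0678, 0.2919]
ee_rot: [3.114, -0.41, -0.001]
force: [0.0, -0.8, 0.3]
width: 0.999
gripper_force: 0.0
```

>>> {"name": "send_rows", "arguments": {"motion": "0 0.017 0.037 0 0 0 0;0 0.017 0.037 0 0 0 0;0 0.0175 0.037 0 0 0 0;0 0 0 0 0 0 0;0 0 0 0 0 0 0"}}

```text
clock: 2.6
position: [0.5247, 0.0419, 0.2919]
ee_rot: [3.113, -0.413, -0.001]
force: [-0.3, -1.3, -0.4]
width: 1.001
gripper_force: 0.0
```

>>> {"name": "send_rows", "arguments": {"motion": "0 0 0 -0.04 0 0 0;0 0 0 -0.04 0 0 0;0 0 0 -0.03 0 0 0;0 0 0 -0.02 0 0 0;0 0 0 0 0 0 0"}}

```text
clock: 3.22
position: [0.5238, 0.0415, 0.1611]
ee_rot: [3.112, -0.414, -0.005]
force: [0.2, -0.8, -0.5]
width: 1.0
gripper_force: 0.0
```

Run:
```python
from cell import arm
import cv2,numpy as np
a,_=arm.get_image("scene");b,_=arm.get_image("top")
a=cv2.resize(a[110:290,140:290],(500,600),interpolation=cv2.INTER_CUBIC);b=cv2.resize(b[130:270,190:300],(300,382));b=cv2.copyMakeBorder(b,0,218,0,0,0)
cv2.imwrite("pics/g1.png",np.hstack([a,b]))
```

```text
(no output)
```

View pics/g1.png

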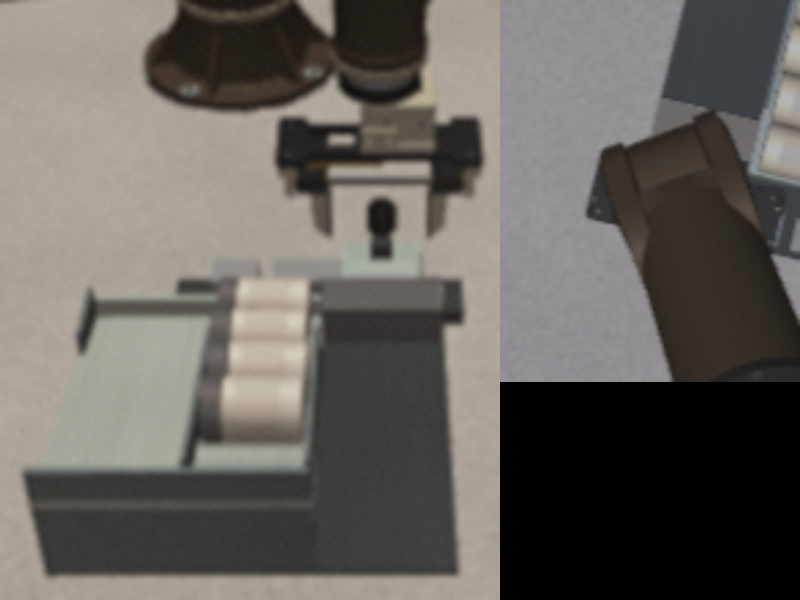

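The fingers straddle the knob at (380,215) in the scene crop, well centred, and nothing else is in contact. I'll close now.

>>> {"name": "send_rows", "arguments": {"motion": "1 0 0 0 0 0 0;1 0 0 0 0 0 0;1 0 0 0 0 0 0;1 0 0 0 0 0 0;1 0 0 0 0 0 0", "force": 40}}

```text
clock: 3.95
position: [0.5251, 0.0437, 0.1623]
ee_rot: [3.115, -0.41, 0.0]
force: [1.1, -0.5, -0.4]
width: 0.505
gripper_force: 0.0
```

>>> {"name": "send_rows", "arguments": {"motion": "1 0 0 0 0 0 0;1 0 0 0 0 0 0;1 0 0 0 0 0 0;1 0 0 0 0 0 0;1 0 0 0 0 0 0"}}

```text
clock: 4.58
position: [0.525, 0.0436, 0.1622]
ee_rot: [3.115, -0.411, -0.0]
force: [0.5, -0.1, 0.0]
width: 0.313
gripper_force: 40.0
```

>>> {"name": "send_rows", "arguments": {"motion": "1 0 0 0.005 0 0 0;1 0 0 0.005 0 0 0;1 0 0 0.005 0 0 0;1 0 0 0.004 0 0 0;1 0 0 0 0 0 0"}}

```text
clock: 5.2
position: [0.525, 0.0436, 0.1814]
ee_rot: [3.115, -0.411, -0.0]
force: [1.9, 0.1, -6.7]
width: 0.318
gripper_force: 40.0
```

>>> {"name": "send_rows", "arguments": {"motion": "1 -0.002 -0.0075 0 0 0 0;1 -0.002 -0.0075 0 0 0 0;1 -0.002 -0.0075 0 0 0 0;1 -0.002 -0.0075 0 0 0 0;1 -0.002 -0.0075 0 0 0 0"}}

```text
clock: 5.82
position: [0.5147, 0.0057, 0.1812]
ee_rot: [-3.115, 0.411, 0.001]
force: [1.7, 2.9, -8.6]
width: 0.318
gripper_force: 40.0
```

>>> {"name": "send_rows", "arguments": {"motion": "1 -0.002 -0.0075 0 0 0 0;1 -0.002 -0.0075 0 0 0 0;1 -0.002 -0.0075 0 0 0 0;1 -0.002 -0.0075 0 0 0 0;1 -0.002 -0.0075 0 0 0 0"}}

```text
clock: 6.45
position: [0.5046, -0.0318, 0.1811]
ee_rot: [3.115, -0.411, -0.001]
force: [-1.1, 2.8, -7.1]
width: 0.312
gripper_force: 40.0
```

>>> {"name": "send_rows", "arguments": {"motion": "1 -0.002 -0.0075 0 0 0 0;1 -0.002 -0.0075 0 0 0 0;1 -0.002 -0.0075 0 0 0 0;1 -0.002 -0.0075 0 0 0 0;1 -0.0015 -0.006 0 0 0 0"}}

```text
clock: 7.08
position: [0.4949, -0.0679, 0.181]
ee_rot: [3.114, -0.411, -0.002]
force: [-3.7, 4.3, -8.0]
width: 0.314
gripper_force: 40.0
```

>>> {"name": "send_rows", "arguments": {"motion": "1 0 0 0 0 0 0;1 0 0 -0.005 0 0 0;1 0 0 -0.005 0 0 0;1 0 0 -0.005 0 0 0;1 0 0 0 0 0 0"}}

```text
clock: 7.7
position: [0.495, -0.0679, 0.1659]
ee_rot: [3.114, -0.411, -0.002]
force: [-6.2, 0.7, -6.7]
width: 0.318
gripper_force: 40.0
```

Run:
```python
from cell import arm
import cv2
a,_=arm.get_image("scene")
cv2.imwrite("pics/g2.png",cv2.resize(a[110:290,140:290],(500,600),interpolation=cv2.INTER_CUBIC))
```

```text
(no output)
```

View pics/g2.png

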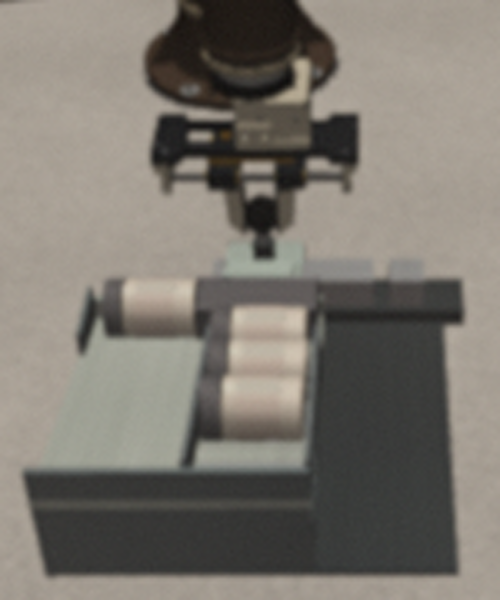

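The canister is in the bay at (150,305), the block closes the lane's foot and the other three are held back. The shuttle is at the far hole. Next I'll lower the pin fully.

>>> {"name": "send_rows", "arguments": {"motion": "1 -0.001 0 -0.002 0 0 0;1 0 0 -0.002 0 0 0;1 0 0 0 0 0 0;1 0 0 0 0 0 0;1 0 0 0 0 0 0"}}

```text
clock: 8.38
position: [0.4949, -0.0674, 0.1624]
ee_rot: [3.115, -0.411, 0.001]
force: [-3.3, -1.5, -5.3]
width: 0.31
gripper_force: 40.0
```

>>> {"name": "send_rows", "arguments": {"motion": "1 0 0 -0.001 0 0 0;1 0 0 0 0 0 0;1 0 0 0 0 0 0;1 0 0 0 0 0 0;1 0 0 0 0 0 0"}}

```text
clock: 9.0
position: [0.495, -0.0672, 0.1621]
ee_rot: [-3.115, 0.41, -0.002]
force: [-5.2, 0.5, 6.7]
width: 0.313
gripper_force: 40.0
```

>>> {"name": "send_rows", "arguments": {"motion": "1 0 0 0.005 0 0 0;1 0 0 0.005 0 0 0;1 0 0 0.005 0 0 0;1 0 0 0.005 0 0 0;1 0 0 0 0 0 0"}}

```text
clock: 9.62
position: [0.4948, -0.0672, 0.1816]
ee_rot: [-3.114, 0.41, -0.001]
force: [-0.0, 1.1, -7.9]
width: 0.313
gripper_force: 40.0
```

>>> {"name": "send_rows", "arguments": {"motion": "1 0.002 0.0075 0 0 0 0;1 0.002 0.0075 0 0 0 0;1 0.002 0.0075 0 0 0 0;1 0.002 0.0075 0 0 0 0;1 0.002 0.0075 0 0 0 0"}}

```text
clock: 10.25
position: [0.505, -0.0293, 0.1813]
ee_rot: [3.115, -0.41, 0.001]
force: [2.5, -1.6, -8.3]
width: 0.315
gripper_force: 40.0
```

>>> {"name": "send_rows", "arguments": {"motion": "1 0.002 0.0075 0 0 0 0;1 0.002 0.0075 0 0 0 0;1 0.002 0.0075 0 0 0 0;1 0.002 0.0075 0 0 0 0;1 0.002 0.0075 0 0 0 0"}}

```text
clock: 10.88
position: [0.5151, 0.008, 0.1814]
ee_rot: [-3.115, 0.411, -0.001]
force: [4.7, -3.1, -7.4]
width: 0.315
gripper_force: 40.0
```

>>> {"name": "send_rows", "arguments": {"motion": "1 0.002 0.0075 0 0 0 0;1 0.002 0.0075 0 0 0 0;1 0.002 0.0075 0 0 0 0;1 0.002 0.0075 0 0 0 0;1 0.002 0.006 0 0 0 0"}}

```text
clock: 11.5
position: [0.525, 0.0441, 0.1814]
ee_rot: [-3.115, 0.411, -0.001]
force: [3.4, -1.5, -7.4]
width: 0.315
gripper_force: 40.0
```

>>> {"name": "send_rows", "arguments": {"motion": "1 0 0 0 0 0 0;1 0 0 -0.005 0 0 0;1 0 0 -0.005 0 0 0;1 0 0 -0.005 0 0 0;1 0 0 -0.004 0 0 0"}}

```text
clock: 12.12
position: [0.5249, 0.0436, 0.1621]
ee_rot: [-3.114, 0.411, -0.001]
force: [2.7, -1.2, 14.7]
width: 0.312
gripper_force: 40.0
```

>>> {"name": "send_rows", "arguments": {"motion": "1 0 0 -0.001 0 0 0;1 0 0 0 0 0 0;1 0 0 0 0 0 0;1 0 0 0 0 0 0;1 0 0 0 0 0 0"}}

```text
clock: 12.75
position: [0.525, 0.0437, 0.1621]
ee_rot: [-3.114, 0.411, -0.002]
force: [2.5, -0.7, 5.8]
width: 0.314
gripper_force: 40.0
```

Run:
```python
from cell import arm
import cv2
a,_=arm.get_image("scene")
cv2.imwrite("pics/g3.png",cv2.resize(a[110:290,140:290],(500,600),interpolation=cv2.INTER_CUBIC))
```

```text
(no output)
```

View pics/g3.png

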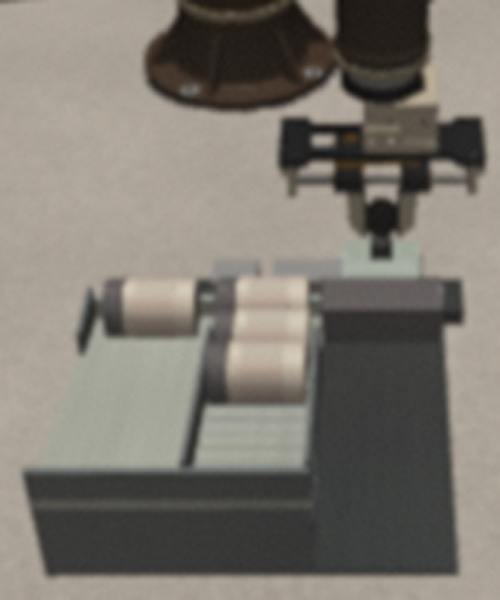

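The canister is still in the bay at (150,305), the three others have rolled forward one place, and the shuttle is home with the pin bottomed. I'll release and lift away.

>>> {"name": "send_rows", "arguments": {"motion": "0 0 0 0 0 0 0;0 0 0 0 0 0 0;0 0 0 0 0 0 0;0 0 0 0 0 0 0;0 0 0 0 0 0 0"}}

```text
clock: 13.42
position: [0.5245, 0.0436, 0.1612]
ee_rot: [3.115, -0.411, -0.0]
force: [-0.6, 0.3, 0.1]
width: 0.812
gripper_force: 0.0
```

>>> {"name": "send_rows", "arguments": {"motion": "0 0 0 0 0 0 0;0 0 0 0 0 0 0;0 0 0 0.01 0 0 0;0 0 0 0.03 0 0 0;0 0 0 0.04 0 0 0"}}

```text
clock: 14.05
position: [0.5241, 0.0436, 0.2421]
ee_rot: [3.114, -0.41, -0.002]
force: [1.1, -0.2, 0.1]
width: 0.999
gripper_force: 0.0
```

>>> {"name": "send_rows", "arguments": {"motion": "0 -0.02 -0.04 0.02 0 0 0;0 -0.02 -0.04 0.02 0 0 0;0 -0.02 -0.04 0 0 0 0;0 -0.02 -0.04 0 0 0 0;0 -0.02 -0.04 0 0 0 0"}}

```text
clock: 14.68
position: [0.4238, -0.1576, 0.2821]
ee_rot: [3.114, -0.41, 0.002]
force: [0.1, 0.2, 0.4]
width: 0.999
gripper_force: 0.0
```

>>> {"name": "send_rows", "arguments": {"motion": "0 -0.02 -0.04 0 0 0 0;0 -0.01 -0.02 0 0 0 0;0 0 0 0 0 0 0;0 0 0 0 0 0 0;0 0 0 0 0 0 0"}}

```text
clock: 15.3
position: [0.3952, -0.2154, 0.2814]
ee_rot: [-3.115, 0.408, -0.0]
force: [0.5, 0.1, -0.1]
width: 1.0
gripper_force: 0.0
```

Run:
```python
from cell import arm
import cv2,numpy as np
from h import *
a,_=arm.get_image("top");c=load("top")
m=((a.max(2)<45)).astype(np.uint8);m[:195]=0;m[215:]=0;m[:,:248]=0;m[:,268:]=0
n,l,s,ce=cv2.connectedComponentsWithStats(m)
for i in range(1,n): print(s[i],ce[i],onz(c,*ce[i],.13))
cv2.imwrite("pics/g4.png",cv2.resize(a[90:290,190:390],(600,600),interpolation=cv2.INTER_CUBIC))
```

```text
[254 201   9   9  63] [257.74603175 204.96825397] [0.52476824 0.04365062 0.13      ]
```

View pics/g4.png

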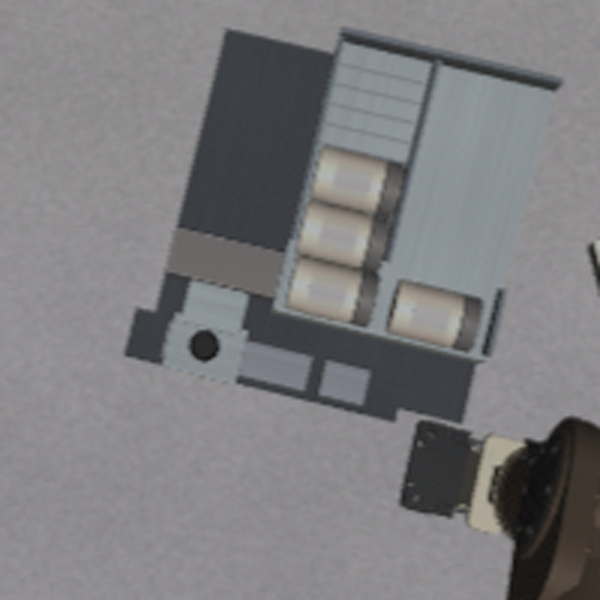

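The top view shows canister 1 in the bay at (433,313), the other three moved forward with the front one at (332,290), and the knob back at its home position. The gripper is clear of everything.

```bash
python3 -c "
from cell import arm
print(arm.sign_off())"
```

```text
the job is handed in; nothing more can be done
None
```

The job is handed in at about 15 s on the clock: one canister lies in the bay, the other three rolled forward one place, the shuttle is back home with its pin down, and the gripper touches nothing; the sign-off returned no verdict.

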